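# Heft the twin packs: good ones over the bar, short ones in the tray

### The job

Feel the weight of each of the two identical-looking twin packs. Hang any pack over 450 g astride the steel bar, one carton on either side, and stand any pack under 450 g upright in the grey tray (within 50 g of the limit, either place will do); both may belong in the same place. Set them down rather than drop them, never tip a pack over, and leave everything else on the bench where it is.

Things in the scene. Friction and masses are not known exactly. Their poses are not given: they have to be found in the camera images.
- pack_a: one of two look-alike twin packs (names say nothing of which is full): two cartons 80 x 26 x 90 mm (x, y, z) side by side, a 34 mm gap between them along the pack's x, open below and at the ends; a 6 mm board over both, a handle fin on top. Overall 80 x 86 x 132 mm. Mass 160 to 740 g, evenly spread. Starts upright on the bench. Origin: centre of the underside; z up
- pack_a_saddle (a point): point on that pack's underside of the top board, 90 mm above its origin: what rests on the bar when the pack hangs. Axes as the pack's
- pack_a_handle (a point): point on that pack's stiff handle fin, 116 mm above its origin: the place to grip. The fin stands upright over the middle of the board, 70 mm long (along x), 12 mm thick (across y), from 96 to 132 mm above the underside; the pack's weight lies right below it
- pack_b: one of two look-alike twin packs (names say nothing of which is full): two cartons 80 x 26 x 90 mm (x, y, z) side by side, a 34 mm gap between them along the pack's x, open below and at the ends; a 6 mm board over both, a handle fin on top. Overall 80 x 86 x 132 mm. Mass 160 to 740 g, evenly spread. Starts upright on the bench. Origin: centre of the underside; z up
- pack_b_saddle (a point): point on that pack's underside of the top board, 90 mm above its origin: what rests on the bar when the pack hangs. Axes as the pack's
- pack_b_handle (a point): point on that pack's stiff handle fin, 116 mm above its origin: the place to grip. The fin stands upright over the middle of the board, 70 mm long (along x), 12 mm thick (across y), from 96 to 132 mm above the underside; the pack's weight lies right below it
- bar_stand: fixed steel stand: flat base 360 x 90 x 8 mm, two posts 14 x 20 mm and 164 mm high at x = +-165 mm, and between them one horizontal round bar of 16 mm diameter along the stand's x axis. Origin: centre of the base's underside, on the bench; z up. The stand and the tray may each be on the robot's left or right
- bar_top (a point): the highest point of the bar's surface at mid-length, 150 mm above the bench; axes as the stand's (x along the bar). The clear bar reaches 158 mm either way from here
- tray: fixed shallow grey plastic tray 290 x 170 mm, walls 5 mm thick and 35 mm high, floor about 5 mm thick. Origin: centre of its underside, on the bench; long side along its x axis. Two packs fit one behind the other along x, fins along x, their centres at x = +-65 mm
- loupe: bystander: small folding magnifier, 36 x 34 x 32 mm, among the packs; origin under its centre
- tape_roll: bystander: roll of clear tape, 56 mm across, 18 mm high, lying flat among the packs; origin under its centre
- carton: bystander: plain single carton 45 x 100 x 60 mm lying beyond the packs; origin under its centre
Not all that is in view belongs to the job. What is shaped like the pack_b but purple or turquoise is not meant.

How it is judged (in metres and radians):
At the end, for the whole second after the job is handed in: Each pack, at rest: hangs astride the bar, top board on it (6 mm), upright (0.2 rad), its middle within 122 mm of mid-bar, and weighs over 400 g; or stands upright (0.1 rad) on the tray floor, middle within 125 and 70 mm of the tray's along its sides, and weighs under 500 g (((x of pack_a_saddle in the frame of bar_top between -0.122 and 0.122 m and y of pack_a_saddle in the frame of bar_top between -0.014 and 0.014 m and z of pack_a_saddle in the frame of bar_top between -0.006 and 0.006 m and angle between pack_a's own z axis and vertical below 0.2 rad and contact force between pack_a and bar_stand above 3.9 N) or (x of pack_a in the frame of tray between -0.125 and 0.125 m and y of pack_a in the frame of tray between -0.07 and 0.07 m and z of pack_a in the frame of tray below 0.012 m and angle between pack_a's own z axis and vertical below 0.1 rad and contact force between pack_a and tray between 0.8 and 4.9 N)) and ((x of pack_b_saddle in the frame of bar_top between -0.122 and 0.122 m and y of pack_b_saddle in the frame of bar_top between -0.014 and 0.014 m and z of pack_b_saddle in the frame of bar_top between -0.006 and 0.006 m and angle between pack_b's own z axis and vertical below 0.2 rad and contact force between pack_b and bar_stand above 3.9 N) or (x of pack_b in the frame of tray between -0.125 and 0.125 m and y of pack_b in the frame of tray between -0.07 and 0.07 m and z of pack_b in the frame of tray below 0.012 m and angle between pack_b's own z axis and vertical below 0.1 rad and contact force between pack_b and tray between 0.8 and 4.9 N)) and linear speed of each of pack_a, pack_b below 0.02 m/s and angular speed of each of pack_a, pack_b below 0.15 rad/s); the robot touches nothing.
It fails at once if a pack is tipped by more than 35 degrees (angle between any of pack_a, pack_b's own z axis and vertical above 0.61 rad).
It fails at once if a pack is dropped from more than about 20 mm (moves faster than 0.6 m/s with the fingers off it) ((linear speed of pack_a above 0.6 m/s and contact force between the fingers and pack_a below 0.1 N) or (linear speed of pack_b above 0.6 m/s and contact force between the fingers and pack_b below 0.1 N)).
It fails at once if one of the other loose things is moved by more than 40 mm (distance of any of loupe, tape_roll, carton from where it was at the start of the episode above 0.04 m).
It also fails if it takes over 64 s, if anything falls off the work surface, if the arm or the gripper's body presses on something with over 40 N, if the wrist force passes 120 N, or if a joint passes its speed limit or range.

### The arm

A 6-joint arm with a two-finger parallel gripper is mounted at the origin on the work surface. World frame = base frame: x ahead of the robot, y to its left, z up, the work surface at z = 0. Lengths are in mm, angles in rad, forces in N, time in s.
With the tool pointing down it reaches from about 350 to 975 mm from the base axis. Payload 7.1 kg.
Tool frame: the origin (TCP) lies on the front face of the gripper's body, between the roots of the fingers; the fingertips stand 80 mm ahead of it and the grasp point (between the pads) lies 61 mm ahead of it (env.tips_ahead is the distance from the TCP to the fingertips, in mm); z points along the fingers, y is the line along which they close (so a half turn about z gives the same grasp; the last joint's range is limited). The gripper opens to 88 mm and grips with 3 to 60 N. Pads are 20 mm wide; open, the fingers measure 115 mm over their backs; the gripper's body (75 mm by 178 mm) begins 61 mm behind the grasp point.
Start: joints at [1.123, 0.423, 1.63, -0, 1.089, -0.019], TCP at [259.83, 568.413, 302.675] pointing down, gripper open.
Joint ranges: [-3, 3], [-0.9, 2.11], [0.09, 2.58], [-1.31, 4.45], [0.11, 2.69], [-2.54, 2.54]. Speed limits (rad/s): [2.39, 2.39, 3.01, 3.14, 3.14, 3.14].

### API

Orientations are given as a unit quaternion [x, y, z, w].
In Python, from station import env, set_gripper, viewer, workorder gives the robot as it stands. Calls block until the motion is done:
- env.reach(position, orientation): joint-space move of the TCP to a pose.
- env.move_l(position, rot=None, rate=150, f_stop=None): straight line of the TCP; rot=None keeps the orientation; rate is the mean speed in mm/s. With f_stop (N) it stops when the force on the tool has changed by that much, and returns True; else False.
- env.move_joints(angles): joint-space move.
- set_gripper(opening): finger opening in mm; the grip force is fixed at half the most; returns when the fingers have stopped.
- env.hold(seconds).
- env.ik(position, orientation): joint angles nearest the present ones, or None.
- env.read_state(): the state.
- viewer.camera(name): name is "side" or "top"; returns the picture (384x512x3 uint8, blue, green, red); there is no depth.
- viewer.camera_params(name): a dict with "fx", "fy", "cx", "cy" (pixels), "dist" ([k1, k2, p1, p2, k3] as OpenCV has them; the pictures are not rectified), "pose" (4x4, takes a point from camera to world coordinates). Camera axes: x right, y up, looking along -z (the intrinsics and any distortion apply to the point x, -y, -z); pixel columns grow to the right and rows downward; lengths in mm; the calibration is good to about 2 mm. A picture is of the moment at which its call begins. camera_params takes no time and is no camera call.
A pose or a line that the arm cannot do raises env.IKError and nothing moves.
- workorder.sign_off(): hands the job in; it is judged then, once.
The state is a dict: "time_s": time; "qpos": joint angles; "dq": joint speeds; "tau": joint torques, N m; "tool_pos": TCP position; "orientation": TCP orientation; "force": force on the tool from outside, world axes, zero at the start; "wrist_torque": the same for the moment, N m; "width": finger opening in mm; "grip_force": force on a finger pad.
Only numpy, scipy, OpenCV 4.12 (cv2) and the standard library are available. Lean on these libraries where they do the work, as an engineer would, in place of code of your own. Each camera call takes 0.05 s, during which the arm holds its last target. There are 200 camera calls.

## Working session

There is one attempt and no reset: what is moved stays moved. The work goes in short steps, each a Python script; the robot and the scene stay as the last script left them, time stands still between calls to the robot, and variables do not carry over. Pictures are saved under pics/ and viewed, at most 10 in all, crops included, and the job is handed in when it is done.

```bash
ls; mkdir -p pics
python3 - <<'E'
from station import env, set_gripper, viewer, workorder
import cv2,numpy as np
np.set_printoptions(precision=4,suppress=True)
for n in("side","top"):
    cv2.imwrite(f"pics/{n}0.png",viewer.camera(n)); p=viewer.camera_params(n); print(n,p)
print(env.read_state())
E
```

```text
pics
side {'fx': 431.3041960850706, 'fy': 431.3041960850706, 'cx': 253.7648347877543, 'cy': 186.69031044676083, 'dist': array([-0.125,  0.   ,  0.   ,  0.   ,  0.   ]), 'pose': array([[   0.9345,    0.2626,   -0.2403,  363.4621],
       [  -0.3554,    0.7222,   -0.5933, -581.3395],
       [   0.0177,    0.6399,    0.7683,  855.1226],
       [   0.    ,    0.    ,    0.    ,    1.    ]])}
top {'fx': 405.35661896375734, 'fy': 405.35661896375734, 'cx': 247.58465174614994, 'cy': 185.902056026478, 'dist': array([-0.1201,  0.    ,  0.    ,  0.    ,  0.    ]), 'pose': array([[   0.0015,    0.986 ,   -0.1668,  413.0273],
       [  -1.    ,    0.0016,    0.001 ,    6.7772],
       [   0.0012,    0.1668,    0.986 , 1172.9242],
       [   0.    ,    0.    ,    0.    ,    1.    ]])}
{'time_s': 0.1, 'qpos': array([ 1.123 ,  0.4238,  1.6306, -0.    ,  1.0886, -0.019 ]), 'dq': array([ 0.0015, -0.0023, -0.0029, -0.0001,  0.0008,  0.0035]), 'tau': array([ -0.0013, -54.5606, -27.4322,   0.0645,   0.0189,   0.    ]), 'tool_pos': array([259.689 , 568.0863, 301.9909]), 'orientation': array([ 0.2128,  0.9771, -0.0006, -0.0001]), 'force': array([-0.3511, -1.4755, -0.2305]), 'wrist_torque': array([ 0.0094, -0.0446, -0.0249]), 'grip_force': 0.0, 'width': 87.71343419672925}
```

View pics/side0.png

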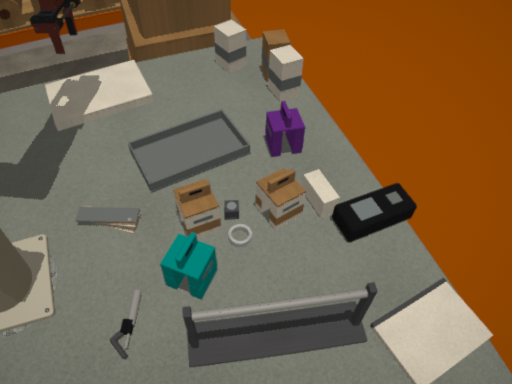

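View pics/top0.png

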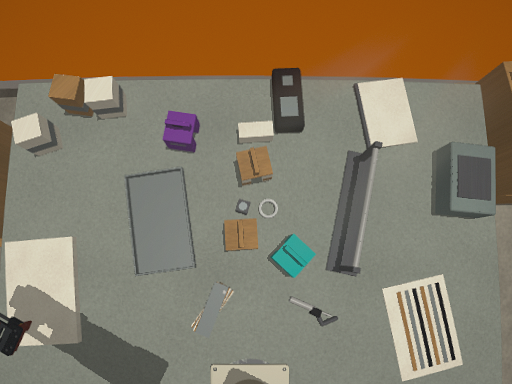

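Side: packs at about (197,207) and (280,195), tray (190,150), bar (190,312)–(370,293). Top: packs (241,235), (254,165), tray (160,221), bar (376,145)–(355,270). The purple and turquoise ones are decoys. Next I'll zoom in on the packs and the bar.

```bash
cat > h.py <<'E'
from station import env, set_gripper, viewer, workorder
import cv2,numpy as np
from scipy.spatial.transform import Rotation as R
np.set_printoptions(precision=3,suppress=True)
def ray(n,px):
    p=viewer.camera_params(n);K=np.array([[p['fx'],0,p['cx']],[0,p['fy'],p['cy']],[0,0,1]])
    u=cv2.undistortPoints(np.array(px,float).reshape(-1,1,2),K,p['dist'])[:,0]
    d=np.c_[u[:,0],-u[:,1],-np.ones(len(u))]@p['pose'][:3,:3].T
    return p['pose'][:3,3],d/np.linalg.norm(d,axis=1)[:,None]
def plane(n,px,z):
    o,d=ray(n,px); return o+d*((z-o[2])/d[:,2])[:,None]
def tri(pt,ps):
    (o1,d1),(o2,d2)=ray("top",pt),ray("side",ps); out=[]
    for a,b in zip(d1,d2):
        s=np.linalg.lstsq(np.c_[a,-b],o2-o1,rcond=None)[0]
        q1,q2=o1+s[0]*a,o2+s[1]*b; out.append([*(q1+q2)/2,np.linalg.norm(q1-q2)])
    return np.array(out)
E
python3 - <<'E'
import cv2,numpy as np
t=cv2.imread("pics/top0.png");s=cv2.imread("pics/side0.png")
def c(im,x,y,w,h,f):return cv2.resize(im[y:y+h,x:x+w],None,fx=f,fy=f,interpolation=cv2.INTER_CUBIC)
a=c(t,215,140,66,50,6);b=c(t,215,210,66,50,6)
d=c(s,165,170,66,50,6);e=c(s,250,165,66,50,6)
cv2.imwrite("pics/z1.png",np.vstack([np.hstack([a,b]),np.hstack([e,d])]))
for n,im in(("top",t),("side",s)):
    h=cv2.cvtColor(im,cv2.COLOR_BGR2HSV)
    m=cv2.inRange(h,(8,90,60),(20,220,255))
    k,l,st,ce=cv2.connectedComponentsWithStats(m)
    for i in range(1,k):
        if 100<st[i,4]<5000: print(n,st[i],ce[i])
E
```

```text
top [ 48  73  45  34 983] [67.27975585 89.491353  ]
top [  0 121  12 126 812] [  3.53448276 167.23029557]
top [236 146  37  34 892] [253.93721973 162.80381166]
top [224 219  34  32 972] [240.66049383 234.10699588]
top [420 286  20  79 276] [429.77173913 324.95289855]
top [397 292  20  79 289] [406.56747405 330.88581315]
side [   0    0   41   35 1027] [17.93573515 14.57059396]
side [ 257  168   49   39 1057] [280.83727531 186.3140965 ]
side [ 173  179   46   39 1078] [195.45918367 198.17254174]
side [270 205  34  20 220] [285.44090909 215.19090909]
side [185 219  35  16 219] [203.76712329 226.71689498]
side [406 219 106 155 227] [460.91629956 296.76211454]
```

View pics/z1.png

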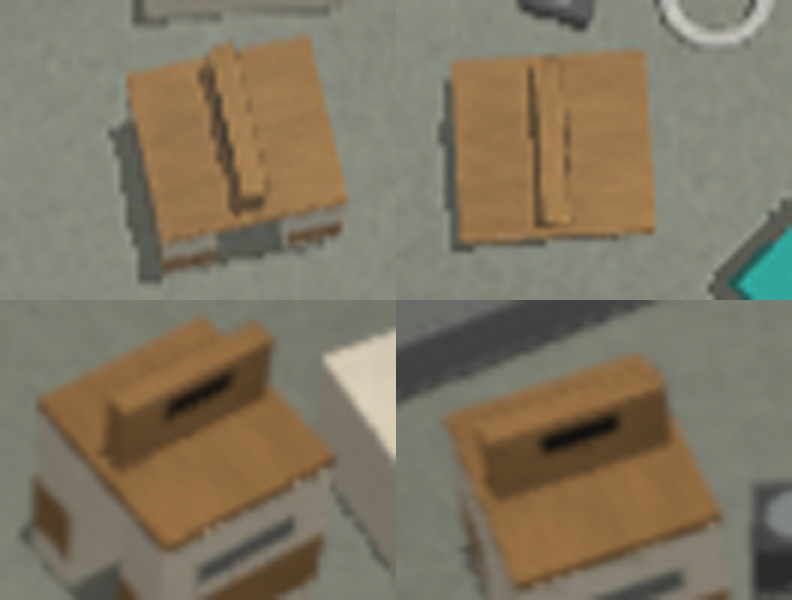

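Clear board corners for both packs in both views; fins run close to world x. Now the bar and tray.

Run:
```python
from h import *
A=np.array
f=lambda P,ox,oy,cx,cy:[((x-cx+.5)/6-.5+ox,(y-cy+.5)/6-.5+oy) for x,y in P]
far_t=f([(127,76),(309,37),(347,205),(160,243)],215,140,0,0)
near_t=f([(452,62),(645,51),(655,233),(461,243)],215,210,396,0)
far_s=f([(205,318),(333,460),(168,547),(38,404)],250,165,0,300)
near_s=f([(0,0),(720,520),(515,585),(445,417)],165,170,396,300)
for n,t,s in(("far",far_t,far_s),("near",near_t,near_s)):
    T=tri(t,s); print(n,"tri\n",T[1 if n=="near" else 0:])
    P=plane("top",t,96); c=P.mean(0); e1=P[0]-P[3]+P[1]-P[2]; e2=P[0]-P[1]+P[3]-P[2]
    print(c,np.linalg.norm(e1)/2,np.linalg.norm(e2)/2,np.arctan2(e1[1],e1[0]),np.arctan2(-e2[0],e2[1]))
t=cv2.imread("pics/top0.png");s=cv2.imread("pics/side0.png")
c=lambda im,x,y,w,h,f:cv2.resize(im[y:y+h,x:x+w],None,fx=f,fy=f,interpolation=cv2.INTER_CUBIC)
# bar top (4x) 322..392 x 132..282 ; bar side 4x? ; tray top 
a=c(t,320,134,70,145,4); b=c(t,120,160,80,120,4)   # 280x580, 320x480
im=np.zeros((580,600,3),np.uint8); im[:,:280]=a; im[:480,280:]=b
cv2.imwrite("pics/z2.png",im)
d=c(s,178,276,208,90,3.8); e=c(s,122,105,135,88,2.9)
H=max(d.shape[1],e.shape[1]); im=np.zeros((d.shape[0]+e.shape[0],H,3),np.uint8); im[:d.shape[0],:d.shape[1]]=d; im[d.shape[0]:,:e.shape[1]]=e
print(d.shape,e.shape); cv2.imwrite("pics/z3.png",im)
```

```text
far tri
 [[689.803  38.204  93.176   1.079]
 [707.991 -45.037  92.133   0.289]
 [630.75  -62.015  92.563   2.639]
 [612.916  22.922  88.037   0.616]]
[658.875 -11.33   96.   ] 79.49384259329638 85.67542709809592 0.20272351546264708 0.21253647075989424
near tri
 [[508.916 -17.139  90.702   0.058]
 [428.97  -21.434  92.835   1.265]
 [424.33   63.944  93.067   1.084]]
[465.96   23.518  96.   ] 79.98933983874956 85.4789958065029 0.05616778956223798 0.05610366843792295
(342, 790, 3) (255, 392, 3)
```

View pics/z2.png

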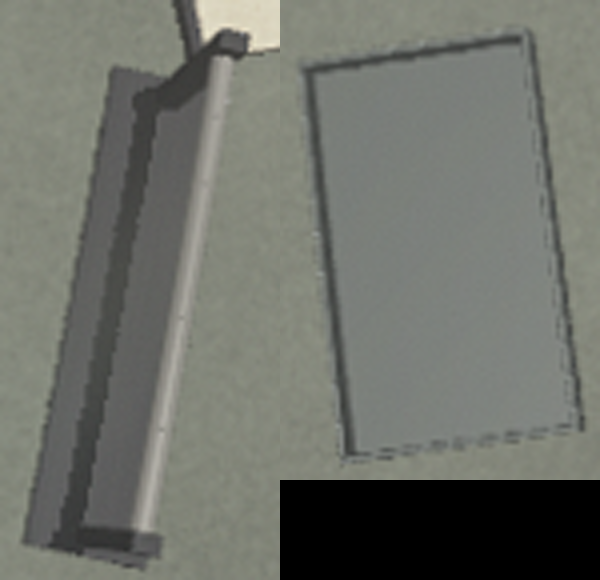

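View pics/z3.png

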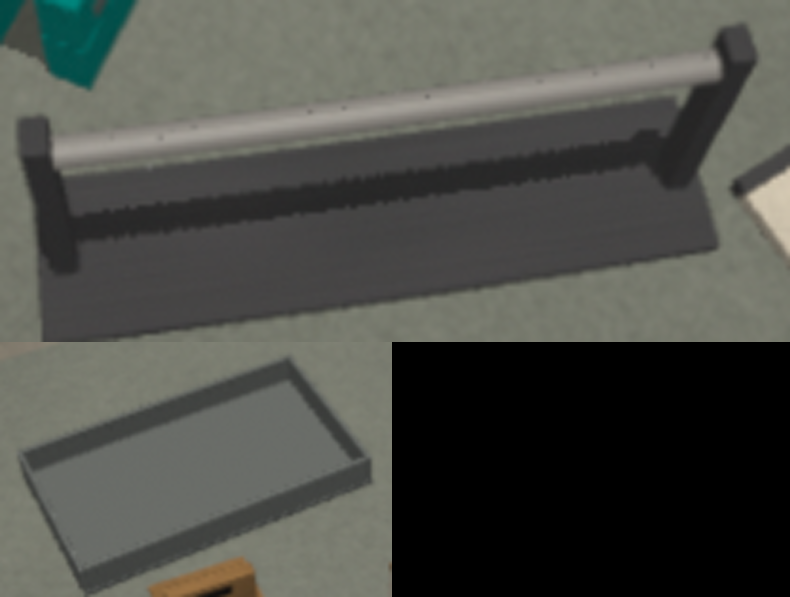

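Bar ends: top crop (222,55)/(143,530), side (720,67)/(54,151); the tray rim corners are readable in both views. Triangulate these, then act.

Run:
```python
from h import *
f=lambda P,ox,oy,cx,cy,k:[((x-cx+.5)/k-.5+ox,(y-cy+.5)/k-.5+oy) for x,y in P]
bt=f([(143,530),(222,55)],320,134,0,0,4); bs=f([(54,151),(720,67)],178,276,0,0,3.8)
B=tri(bt,bs); print("bar",B); d=B[1]-B[0]; print(np.linalg.norm(d[:3]),B.mean(0),np.arctan2(d[1],d[0]))
Q=plane("top",bt,144);d=Q[1]-Q[0];print("plane",Q,Q.mean(0),np.linalg.norm(d),np.arctan2(d[1],d[0]))
tt=f([(304,67),(532,31),(584,431),(345,461)],120,160,280,0,4); ts=f([(290,358),(371,461),(83,572),(20,455)],122,105,0,342,2.9)
print("tray",tri(tt,ts)); P=plane("top",tt,35); e=P[0]-P[3]+P[1]-P[2]; print(P.mean(0),np.linalg.norm(e)/2,np.linalg.norm(P[0]-P[1]),np.arctan2(e[1],e[0]))
# stand base corners (top view)
b=plane("top",f([(112,67),(24,543),(145,568)],320,134,0,0,4),8);print("base",b,"centre by diagonal",(b[0]+b[2])/2,np.linalg.norm(b[0]-b[1]))
# reachability
def q(yaw): return (R.from_euler('z',yaw)*R.from_euler('x',np.pi)).as_quat()
for n,p,yaw in [("near",(466,23.5,340),.056),("far",(659,-11,340),.205)]+[("bar",(*Q.mean(0)[:2],380),np.arctan2(d[1],d[0]))]:
    print(n,env.ik(p,q(yaw)),env.ik(p,q(yaw+np.pi)))
```

```text
bar [[ 381.903 -266.753  143.707    0.43 ]
 [ 693.331 -335.     136.312    0.207]]
318.903732854509 [ 537.617 -300.876  140.009    0.318] -0.2157338156367801
plane [[ 382.126 -266.691  144.   ]
 [ 691.354 -332.503  144.   ]] [ 536.74  -299.597  144.   ] 316.1541631687546 -0.2096969547892062
tray [[634.901 359.04   31.598   2.698]
 [660.843 193.162  31.613   1.554]
 [378.448 149.276  34.234   4.369]
 [353.825 318.431  27.668   1.067]]
[505.546 254.173  35.   ] 284.3245278422993 167.52324545028296 0.15014979398555062
base [[ 718.165 -292.812    8.   ]
 [ 369.722 -216.655    8.   ]
 [ 351.168 -303.509    8.   ]] centre by diagonal [ 534.667 -298.16     8.   ] 356.66858915954555
near [ 0.025  0.139  1.932 -0.     1.071  1.54 ] [ 0.025  0.139  1.932  0.     1.071 -1.602]
far [-0.035  0.437  1.517 -0.     1.188  1.331] [-0.035  0.437  1.517  0.     1.188 -1.811]
bar [-0.528  0.332  1.58  -0.     1.23   1.252] [-0.528  0.332  1.58   0.     1.23  -1.89 ]
```

```bash
cat >> h.py <<'E'
def q(yaw): return (R.from_euler('z',yaw)*R.from_euler('x',np.pi)).as_quat()
def fz(n=8):
    v=[]
    for _ in range(n): env.hold(.05); v.append(env.read_state()["force"])
    return np.mean(v,0)
def pick(x,y,yaw):
    env.reach((x,y,262),q(yaw)); env.hold(.3); f0=fz()
    print("guard",env.move_l((x,y,183),f_stop=10,rate=120)); print("w",set_gripper(5))
    s=env.read_state();print(s["width"],s["grip_force"],s["tool_pos"])
    env.move_l((x,y,262),rate=120); env.hold(.4); f1=fz()
    s=env.read_state();print(f0,f1,"grams",(f0-f1)[2]/9.81*1000,s["width"],s["tool_pos"],"t",s["time_s"])
E
python3 - <<'E'
from h import *
pick(466,23.5,.056)
cv2.imwrite("pics/s1.png",viewer.camera("side"))
E
```

```text
guard False
w False
11.888528905991386 29.99856948852539 [465.964  23.49  182.942]
[-0.072 -0.167  0.141] [-0.176  0.173 -5.767] grams 602.2975296253866 11.93569943215507 [466.011  23.491 262.019] t 6.4667
```

View pics/s1.png

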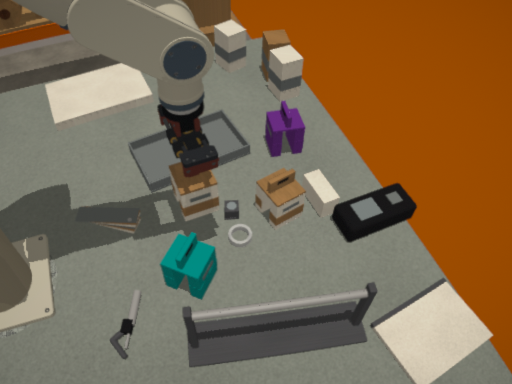

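The pack in the gripper (side view at about (195,190), held level) weighs about 600 g, so it goes on the bar, in the near half.

```bash
cat >> h.py <<'E'
BAR=np.array([536.0,-299.2]);BY=-.212
def hang(s):
    x,y=BAR+s*np.array([np.cos(BY),np.sin(BY)])
    p=env.read_state()["tool_pos"]
    env.move_l((p[0],p[1],365),rate=150); env.reach((x,y,365),q(BY)); env.hold(.2)
    env.move_l((x,y,256),rate=90); env.hold(.3); print("pre",fz(4))
    print("touch",env.move_l((x,y,236),rate=20,f_stop=3)); st=env.read_state(); print(st["force"],st["wrist_torque"],st["tool_pos"],st["time_s"])
E
python3 - <<'E'
from h import *
hang(-62)
print(fz(4))
cv2.imwrite("pics/s2.png",cv2.resize(viewer.camera("side")[200:384,130:400],None,fx=2.9,fy=2.9))
E
```

```text
pre [ 0.121  0.132 -5.852]
touch True
[-0.584  0.194  4.785] [ 0.116  0.186 -0.03 ] [ 475.367 -286.135  242.881] 11.2667
[ 0.04  -0.222  5.791]
```

View pics/s2.png

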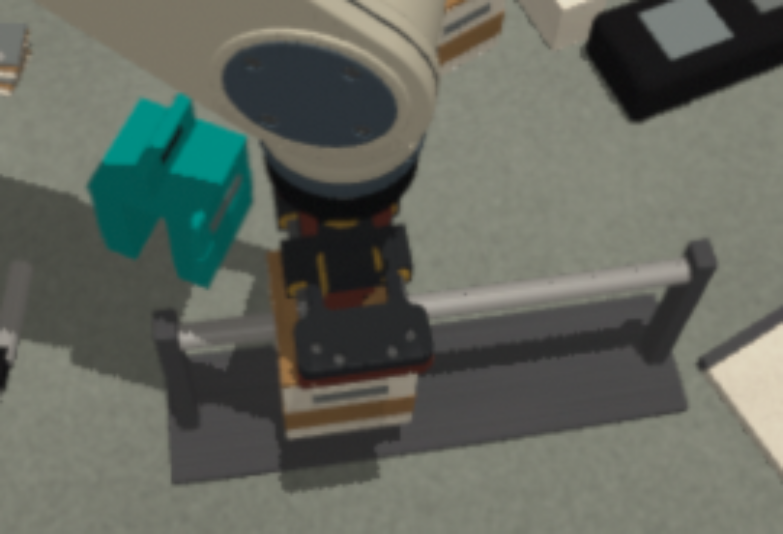

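Contact at the expected height (board at about 150 mm), astride the bar. Release it and fetch the far pack.

Run:
```python
from h import *
set_gripper(50); env.hold(.2)
p=env.read_state()["tool_pos"]; env.move_l((p[0],p[1],330),rate=120)
set_gripper(88)
pick(658.8,-11.3,.206)
a=viewer.camera("side")[200:384,150:400]; b=viewer.camera("top")[120:304,290:400]
cv2.imwrite("pics/s3.png",cv2.resize(np.hstack([a,b]),None,fx=2.2,fy=2.2,interpolation=cv2.INTER_CUBIC))
```

```text
guard False
w False
11.912538151890981 29.97269332408905 [658.661 -11.334 182.795]
[ 0.048 -0.151  0.177] [ 0.273  0.012 -3.091] grams 333.1503782466875 11.830779456643125 [658.823 -11.286 262.068] t 19.65
```

View pics/s3.png

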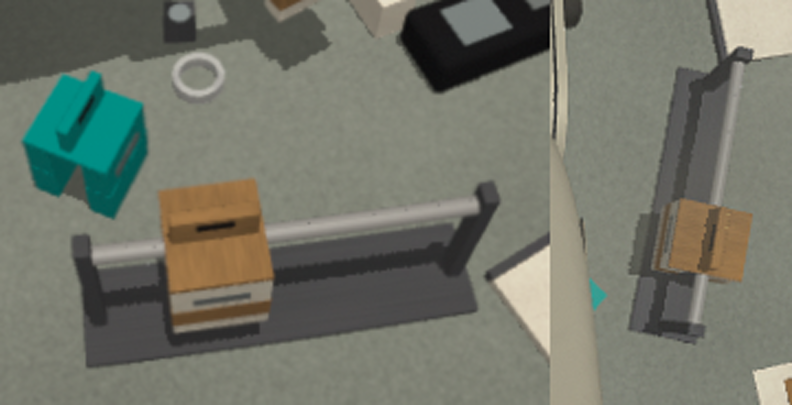

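The first pack hangs level on the bar. The second weighs about 333 g, so it goes in the tray.

Run:
```python
from h import *
x,y=505.5,254.2
env.move_l((658.8,-11.3,330),rate=150); env.reach((x,y,330),q(.15)); env.hold(.2)
env.move_l((x,y,202),rate=90); env.hold(.3); print(fz(4))
print(env.move_l((x,y,180),rate=20,f_stop=2)); s=env.read_state(); print(s["tool_pos"],s["force"])
set_gripper(50); env.hold(.2); env.move_l((x,y,330),rate=120)
env.reach((400,60,400),q(.15)); env.hold(.3); print(env.read_state()["time_s"])
a=viewer.camera("side")[80:384,100:400]; b=viewer.camera("top")[:304]
cv2.imwrite("pics/s4.png",np.hstack([a,b[:,:400]]))
```

```text
[ 0.203 -0.338 -3.095]
True
[505.451 254.062 187.594] [-0.836  1.09   4.157]
28.0583
```

View pics/s4.png

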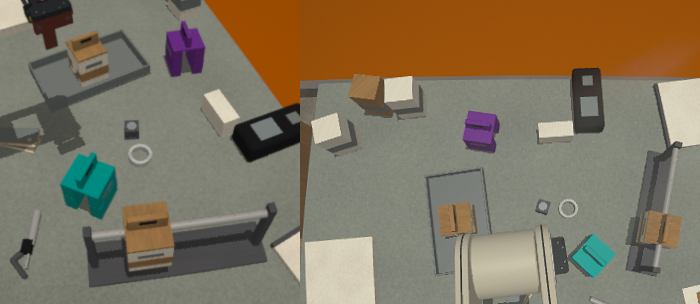

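One pack is upright in the tray and the other hangs level on the bar. The loupe, tape roll and carton look unmoved, and the robot is clear.

```bash
python3 -c "
from h import *
print(workorder.sign_off())"
```

```text
the job is handed in; nothing more can be done
None
```

The job is handed in, with no verdict returned: the pack of about 600 g hangs astride the bar, the one of about 333 g stands upright in the tray, and it took about 28 s of the 64 s allowed.

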